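Open the ratchet bar clamp at the print station

TASK

Open the bar clamp all the way: press its sprung ratchet release down and, keeping it down, push the sliding jaw back along the bar until it rests at the end stop, then let the release spring up and come away. This is only pressing and pushing with the fingertips: leave the printed bracket standing in the clamp and the other loose things where they are, neither shifted nor lifted.

Things in the scene. Friction and masses are not known exactly. Their poses are not given: they have to be found in the camera images.
- clamp: Metal bar clamp fixed to the cart, 395 mm long. Origin on the cart under the middle of the bar; x runs along the bar (to the robot's left, give or take 32 degrees) from the fixed jaw (60 wide, 85 tall, inner face at x = -160 mm) to the end stop (60 wide, 70 tall, inner face at x = +160 mm). The bar is flat, 40 mm wide, top at z = 36 mm. The clamp stands still when pushed.
- jaw (a joint): Sliding jaw's place along the bar, m: 0 nearest the fixed jaw, 0.15 fully back against the end stop; starts part way. Jaw 100 long, 60 wide: front plate (14 thick, top z = 90 mm), 64 mm slot open above and at the sides, rear post (22 thick, top z = 104 mm). 10 mm ratchet teeth block it towards the end stop while the release is up; with it down it slides with about 6 N.
- release (a joint): How far the release plate is pressed, m: 0 up, 0.009 fully down (stop). A spring pushes it up: about 3 N to start it, 6.5 N fully down. The pawl is clear of the teeth from 0.006 on; let go, the plate springs up (fully at the end stop; part way along it may stay up to 5 mm down until the jaw clicks into the next tooth).
- release_top (a point): Centre of the top of the release plate: ribbed black plate, 56 mm along the bar by 44 across, lying level in the slot of the sliding jaw, 66 mm above the cart when up, 57 when down. It rides with the jaw. The rear post's slot-side face is 32 mm from this point towards the end stop; the front plate 32 mm the other way.
- post_face (a point): Point on the slot-side face of the rear post, in its middle, 85 mm above the cart: this is the upright face to push on, towards the end stop; the face is 60 mm wide and stands 38 mm above the raised release plate.
- print: White printed bracket, loose, 40 x 36 x 52 mm, standing on the bar close to the fixed jaw; origin under its centre. Must not be disturbed.
- canister: Lidded steel canister, 68 mm wide, 86 mm tall, loose on the cart beyond the clamp; origin under its centre.
- tape_gun: White plastic tape gun body lying on its side, about 150 x 75 x 36 mm, loose on the cart beyond the clamp; origin at its underside.
- spring_clamp: Small metal spring clamp lying flat, about 110 x 50 x 24 mm, loose on the robot's side of the bar clamp; origin at its underside.
- label_roll: Roll of paper labels standing on its end, 72 mm wide, 45 mm tall, loose on the robot's side of the bar clamp; origin under its centre.
- glue: White glue bottle, 48 mm wide, 110 mm tall, standing on a flat orange trivet at the robot's right; origin under its centre.
Things that resemble listed ones, but are neither listed nor needed, are in the scene too. What is shaped like the glue but yellow is not meant.

How it is judged:
By the outcome, as a careful person would: the job done as asked, in the order asked, and still so for the second after the job is handed in, with the robot touching nothing.
It also fails if it takes over 40 s, if anything falls off the work surface, if the arm or the gripper's body presses on something with over 40 N, if the wrist force passes 120 N, or if a joint passes its speed limit or range.

ROBOT

A 7-joint arm with a two-finger parallel gripper is mounted at the origin on the work surface. World frame = base frame: x ahead of the robot, y to its left, z up, the work surface at z = 0. Lengths are in m, angles in rad, forces in N, time in s.
With the tool pointing down it reaches from about 0.425 to 0.925 m from the base axis. Payload 6.8 kg.
Tool frame: the origin (TCP) lies at the centre of the arm's flange, where the gripper is bolted on; the fingertips stand 173 mm ahead of it and the grasp point (between the pads) lies 155 mm ahead of it (r.hold_point_z is the distance from the TCP to the grasp point, in m); z points along the fingers, x is the direction in which the jaws open and shut, and the axes are right-handed (so a half turn about z gives the same grasp; the last joint's range is limited). The gripper opens to 85 mm and grips with 20 to 120 N. Pads are 22 mm wide; open, the fingers measure 114 mm over their backs; the gripper's body (76 mm by 85 mm) begins 54 mm behind the grasp point. The pads swing forward as they close: fully open they stand 13 mm farther back than shut.
Start: joints at [-1.38, 0.477, 0.022, 1.555, -0.011, 1.109, -0.083], TCP at [0.199, 0.645, 0.405] pointing down, gripper open.
Joint ranges: [-2.96, 2.96], [-0.34, 2.1], [-1.41, 1.46], [0.24, 2.44], [-1.37, 4.51], [0.17, 1.92], [-2.96, 2.96]. Speed limits (rad/s): [2.39, 2.39, 3.14, 3.14, 3.14, 3.14, 3.14].

INTERFACE

Orientations are given as a rotation vector (axis times angle).
In Python, from bench import r gives the robot as it stands.
- The arm moves only by the tool apply_moves, never from a script. Its arguments are lists of equal length, an entry for each row: "dp": the shift along the tool's x, y, z scaled (see below), a list of three; "twist": the turn, a rotation vector about the tool's x, y, z scaled (see below), a list of three; "jaw": the closure in counts, from 0 (fully open) to 255 (shut). In form: {"dp": [[x, y, z], ...], "twist": [[rx, ry, rz], ...], "jaw": [jaw, ...]}. A call has 1 to 20 rows; each row shifts and turns the pose as measured when the row begins, along the tool's axes as they then stand; what a row does not reach is not made up. The controller multiplies each number of a shift by 12 cm and each number of a turn by 120 degrees. A row lasts 1/10 s, in which the tool goes at most 50 mm and 8.59 degrees, less where a joint would pass 70% of its speed; a pose out of reach is approached as far as the arm can. A call with a number of a shift or a turn outside -1 to 1 is refused whole. A call with a gripper value outside its range is refused whole. The fingers move at their own pace and stop on an object; "grip_force" is the grip in N (left out, the last holds). Time passes only in rows, so rows that do not move let the fingers close. It gives the time, the measured TCP pose, the force and the opening at its end, in the units of the state.
- r.get_obs(): the state, without advancing time (a new reading comes with each control period).
- r.grab_frame(name): name is "scene" or "side" or "wrist"; returns a dict with "color" (400x640x3 uint8, red, green, blue), "z_map" (400x640 float32, m along the optical axis (not along the pixel's ray), 0 where there is no reading), "intrinsics" (3x3 intrinsics, pixels), "dist_coeffs" ([k1, k2, p1, p2, k3] as OpenCV has them; the pictures are not rectified), "R" (3x3) and "t" (3): a world point X has camera coordinates R X + t; the wrist camera has in their place "hand_eye" (4x4, takes a point from camera to tool coordinates, whose origin is the TCP and whose axes are the tool frame's). Camera axes: x right, y down, z forward; pixel columns grow to the right and rows downward; lengths in m; the calibration is good to about 2 mm. A picture is of the moment at which its call begins: read the wrist's pose just before it.
- r.hand_in(): hands the job in, once; it reports no verdict.
The state is a dict: "clock": time; "joints": joint angles; "qvel": joint speeds; "tau": joint torques, N m; "tcp_pos": TCP position; "orientation": TCP orientation; "contact_force": force on the tool from outside, world axes, zero at the start; "moment": the same for the moment, N m; "grip_width": finger opening in m.
Only numpy, scipy, OpenCV 4.12 (cv2) and the standard library are available. Lean on these libraries where they do the work, as an engineer would, in place of code of your own. Each camera call takes 0.05 s, during which the arm holds its last target.

## Working session

There is one attempt and no reset: what is moved stays moved. The work goes in short steps, Python scripts to look and compute and a tool call to move; the robot and the scene stay as the last step left them, time stands still between calls to the robot, and variables do not carry over. Pictures are saved under pics/ and viewed, and the job is handed in when it is done.

Besides the shell and the picture viewer there is one more tool, called after "Request:" in YAML: its name, and indented under it one key for each argument. apply_moves: Moves the arm, as the interface text tells. Shifts and turns lie within -1 to 1; 1 stands for 12 cm of shift or 120 degrees of turn. Its arguments: {"type":"object","properties":{"dp":{"type":"array"},"twist":{"type":"array"},"jaw":{"type":"array"},"grip_force":{"type":"number"}},"required":["dp","twist","jaw"]}

```bash
mkdir -p pics
cat > h.py <<'E'
import numpy as np,cv2
from bench import r
def save(n,f): cv2.imwrite('pics/'+n+'.png',f['color'][:,:,::-1])
def pts(f):
    K=np.array(f['intrinsics']);h,w=f['z_map'].shape
    u,v=np.meshgrid(np.arange(w),np.arange(h))
    n=cv2.undistortPoints(np.stack([u,v],-1).reshape(-1,1,2).astype(float),K,np.array(f['dist_coeffs'])).reshape(h,w,2)
    z=f['z_map'];P=np.dstack([n[...,0]*z,n[...,1]*z,z])
    if 'R' in f: return (P-np.array(f['t']))@np.array(f['R'])
    return P
E
python3 - <<'E'
from h import *
o=r.get_obs();print(o)
for n in('scene','side'):
    f=r.grab_frame(n);save(n+'0',f);np.savez('/tmp/%s0.npz'%n,P=pts(f),c=f['color'],z=f['z_map'])
    print(n,-np.array(f['R']).T@f['t'])
E
```

```text
{'clock': 0.0, 'joints': array([-1.38007231,  0.47784729,  0.02229931,  1.55643097, -0.01146398,
        1.10930655, -0.08310555]), 'qvel': array([-0.00119537,  0.00056128,  0.00043674,  0.0003991 ,  0.00015832,
        0.00059937,  0.0032714 ]), 'tau': array([-8.21931990e-04, -5.96452582e+01,  1.60698362e+00, -2.81206530e+01,
        1.22669328e-02,  9.42428451e-03,  4.11067191e-06]), 'tcp_pos': array([0.19861399, 0.644841  , 0.40370165]), 'orientation': array([ 2.52631676e+00,  1.86537217e+00, -2.20361491e-03]), 'contact_force': array([ 0.07634984, -0.04013855,  0.1075731 ]), 'moment': array([ 0.04353634, -0.064965  , -0.02892464]), 'grip_width': 0.08558458205789407}
scene [ 1.25752689 -0.08295312  0.85585344]
side [ 0.26970122 -0.83446041  0.94997959]
```

View pics/scene0.png

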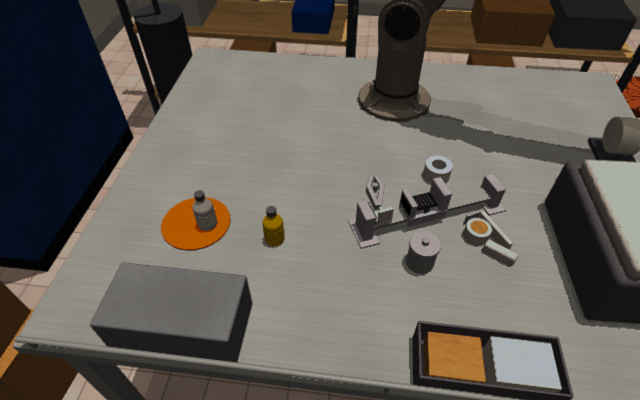

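View pics/side0.png

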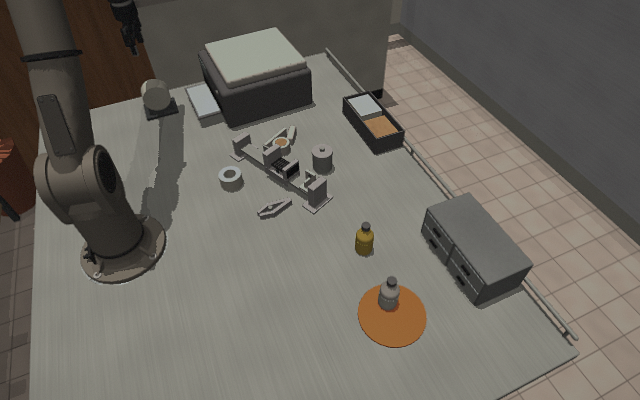

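The scene view shows the fixed jaw at about (365,220), the print at (385,212), the sliding jaw with its black plate at (423,203) and the end stop at (493,192). Next I measure them with the depth map.

Run:
```python
from h import *
d=np.load('/tmp/scene0.npz');P=d['P'];c=d['c'];s=np.load('/tmp/side0.npz')
for n,q in (('scene',d),('side',s)):
    P=q['P'];c=q['c'];
    m=(P[...,0]>.3)&(P[...,0]<1)&(P[...,1]>-.3)&(P[...,1]<.45)&(q['z']>0)
    blk=m&(c.max(2)<45)&(P[...,2]>.04)&(P[...,2]<.08)
    print(n,'table z',np.median(P[...,2][m]),'black',blk.sum(),np.median(P[blk],0),P[blk].min(0),P[blk].max(0))
    X=P[m&(P[...,2]>.015)&(P[...,2]<.13)]
    # height map top view 1.25mm/px ; rows x, cols y
    im=np.zeros((480,600))
    i=((.9-X[:,0])/.00125).astype(int);j=((.45-X[:,1])/.00125).astype(int)
    ok=(i>=0)&(i<480)&(j>=0)&(j<600)
    np.maximum.at(im,(i[ok],j[ok]),X[ok,2])
    cm=cv2.applyColorMap((cv2.dilate(im,np.ones((3,3)))/.12*255).clip(0,255).astype(np.uint8),cv2.COLORMAP_JET)
    cv2.imwrite('pics/top_%s.png'%n,cm)
f=d['c'][140:280,320:540];cv2.imwrite('pics/crop.png',cv2.resize(f[:,:,::-1],None,fx=3.5,fy=3.5,interpolation=2))
f=s['c'][110:230,200:350];cv2.imwrite('pics/crops.png',cv2.resize(f[:,:,::-1],None,fx=4.5,fy=4.5,interpolation=2))
```

```text
scene table z 0.0019271397663619268 black 5273 [0.75149302 0.22360899 0.05923808] [ 0.40608177 -0.2997902   0.04000155] [0.9416872  0.44994969 0.0799918 ]
side table z 0.0004457798718585607 black 1674 [0.65033719 0.38656009 0.05984996] [ 0.40415444 -0.29649268  0.04000787] [0.94145049 0.44997123 0.07994607]
```

View pics/top_scene.png

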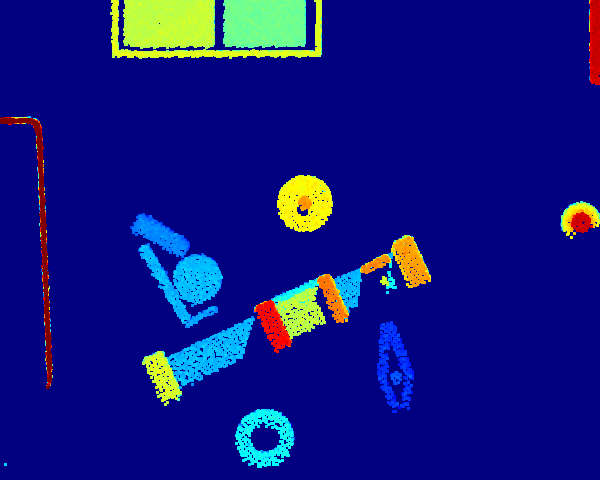

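View pics/crop.png

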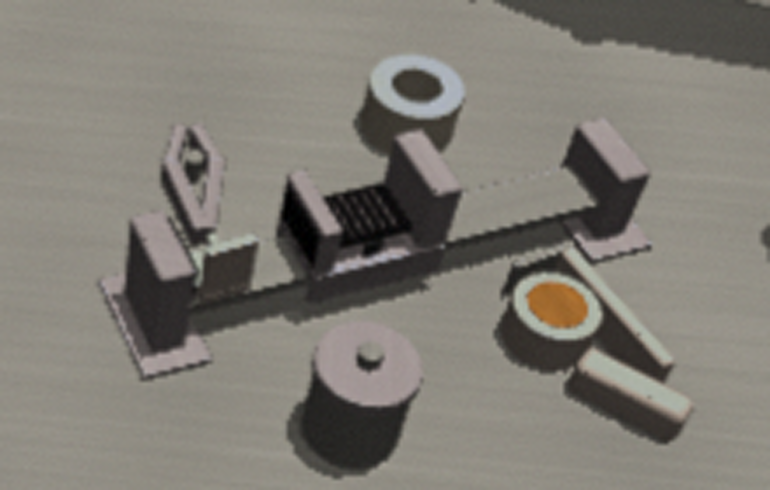

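View pics/crops.png

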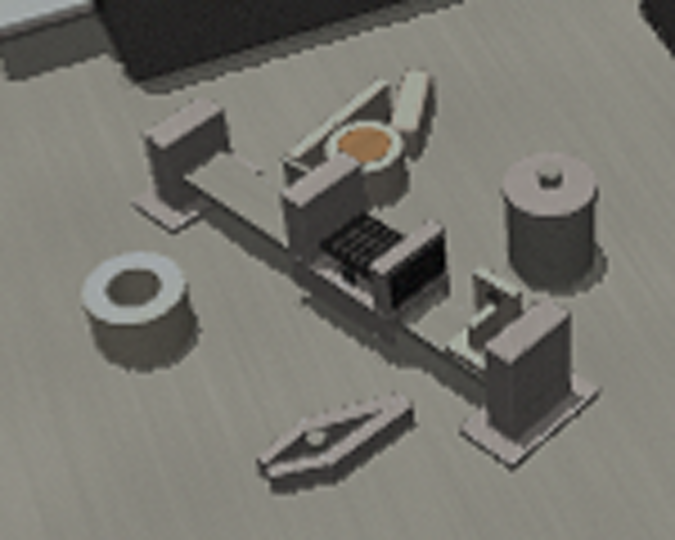

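Run:
```python
from h import *
def cl(P,z0,z1,xy,rad=.05):
    m=(abs(P[...,2]-(z0+z1)/2)<(z1-z0)/2)&(np.hypot(P[...,0]-xy[0],P[...,1]-xy[1])<rad)
    return P[m]
for n in('scene','side'):
    P=np.load('/tmp/%s0.npz'%n)['P']
    print(n)
    C={}
    for k,z,xy in(('fix',.085,(.574,-.064)),('end',.070,(.429,.2475)),('post',.104,(.4925,.11)),('front',.090,(.528,.032)),('plate',.066,(.51,.075))):
        X=cl(P,z-.006,z+.006,xy,.04)
        (c,sz,a)=cv2.minAreaRect((X[:,:2]*1000).astype(np.float32))
        C[k]=np.array(c); print(k,len(X),np.round(c,1),np.round(sz,1),round(a,1),'medz',np.round(np.median(X[:,2])*1000,1))
    d=C['end']-C['fix'];print('dist',np.linalg.norm(d),'angle',np.degrees(np.arctan2(d[1],d[0])))
    d=d/np.linalg.norm(d);n=np.array([-d[1],d[0]])
    for k in C:print(k,'along,lat rel fix',(C[k]-C['fix'])@d,(C[k]-C['fix'])@n)
```

```text
scene
fix 272 [567.6 -53.2] [61.2 49.8] 24.0 medz 85.2
end 199 [427.1 247.3] [62.5 27.8] 24.4 medz 69.6
post 193 [492.8 108. ] [60.8 23.9] 26.7 medz 103.9
front 142 [526.   34.1] [60.8 15. ] 23.6 medz 89.8
plate 346 [504.8  76.6] [55.2 61.6] 16.3 medz 66.4
dist 331.6672447812233 angle 115.05523951188597
fix along,lat rel fix 0.0 0.0
end along,lat rel fix 331.6672447812233 -8.451099283541489e-15
post along,lat rel fix 177.69485038772436 -0.47587192295749653
front along,lat rel fix 96.62380771993054 0.6888865343250784
plate along,lat rel fix 144.15246456480136 1.927233300758377
side
fix 162 [565.7 -55.1] [61.  50.6] 25.6 medz 83.6
end 103 [426.9 247.9] [59.2 29.5] 26.8 medz 68.1
post 105 [490.7 106.8] [60.5 23.5] 23.2 medz 102.6
front 80 [526.6  32.2] [61.6 19.4] 26.8 medz 88.3
plate 174 [507.5  78.1] [51.2 54.9] 27.4 medz 65.2
dist 333.2462344121265 angle 114.61483024577979
fix along,lat rel fix 0.0 0.0
end along,lat rel fix 333.24623441212646 -4.809730901316617e-15
post along,lat rel fix 178.4480322575521 0.7190197400496097
front along,lat rel fix 95.65786442258187 -0.802503167331836
plate along,lat rel fix 145.31823625456545 -2.5795447730022865
```

Request:
apply_moves:
  dp:
    - [0,0,0]
    - [0,0,0]
    - [0,0,0]
    - [0,0,0]
    - [0,0,0]
    - [0,0,0]
    - [0,0,0]
    - [0,0,0]
  twist:
    - [0,0,0.057]
    - [0,0,0.057]
    - [0,0,0.057]
    - [0,0,0.057]
    - [0,0,0.057]
    - [0,0,0.057]
    - [0,0,0.057]
    - [0,0,0]
  jaw: [255,255,255,255,255,255,255,255]

```text
clock: 0.9
tcp_pos: [0.1982, 0.6434, 0.399]
orientation: [3.069, 0.627, -0.007]
contact_force: [0.2, -0.2, 0.1]
grip_width: 0.0001
```

```bash
cat >> h.py <<'E'
from scipy.spatial.transform import Rotation as Ro
A=np.radians(114.85);D=np.array([np.cos(A),np.sin(A),0])
def st(target=None):
    o=r.get_obs();p=np.array(o['tcp_pos']);R=Ro.from_rotvec(o['orientation']).as_matrix()
    print('t',o['clock'],'p',p.round(4),'F',np.array(o['contact_force']).round(1),'grip',round(o['grip_width'],4),'q7',np.round(o['joints'],2))
    print('x',R[:,0].round(3),'y',R[:,1].round(3),'z',R[:,2].round(3))
    ye=np.degrees(np.arctan2(R[1,1],R[0,1]))-(114.85-180);print('yaw err deg',ye)
    if target is not None: print('to go tool scaled',(R.T@(np.array(target)-p)/.12).round(3))
    return p,R
E
python3 -c "
from h import *
st([.507,.075,.36])"
```

```text
t 0.9 p [0.1982 0.6434 0.399 ] F [ 0.2 -0.2  0.1] grip 0.0001 q7 [-1.51  0.49  0.21  1.57 -0.11  1.11 -0.87]
x [ 0.92   0.392 -0.006] y [ 0.392 -0.92   0.009] z [-0.003 -0.01  -1.   ]
yaw err deg -1.747651986728357
to go tool scaled [0.511 5.364 0.368]
```

Request:
apply_moves:
  dp:
    - [0.036,0.38,0]
    - [0.036,0.38,0]
    - [0.036,0.38,0]
    - [0.036,0.38,0]
    - [0.036,0.38,0]
    - [0.036,0.38,0]
    - [0.036,0.38,0]
    - [0.036,0.38,0]
    - [0.036,0.38,0]
    - [0.036,0.38,0]
    - [0.036,0.38,0]
    - [0.036,0.38,0]
    - [0,0,0]
  twist:
    - [0,0,-0.015]
    - [0,0,0]
    - [0,0,0]
    - [0,0,0]
    - [0,0,0]
    - [0,0,0]
    - [0,0,0]
    - [0,0,0]
    - [0,0,0]
    - [0,0,0]
    - [0,0,0]
    - [0,0,0]
    - [0,0,0]
  jaw: [255,255,255,255,255,255,255,255,255,255,255,255,255]

```text
clock: 2.2
tcp_pos: [0.4928, 0.1574, 0.4007]
orientation: [3.037, 0.76, -0.007]
contact_force: [0.3, 1.2, 0.2]
grip_width: 0.0
```

```bash
python3 -c "
from h import *
st([.507,.075,.33])"
```

```text
t 2.2 p [0.4928 0.1574 0.4007] F [0.3 1.2 0.2] grip 0.0 q7 [-0.81  0.23  0.45  1.96 -0.11  0.99  0.17]
x [ 0.882  0.471 -0.007] y [ 0.471 -0.882  0.01 ] z [-0.002 -0.012 -1.   ]
yaw err deg 3.2330349909714045
to go tool scaled [-0.215  0.656  0.597]
```

```bash
cat >> h.py <<'E'
Rt=np.column_stack([np.cross(-D,[0,0,-1]),-D,[0,0,-1]])
def tw(R): 
    v=Ro.from_matrix(R.T@Rt).as_rotvec(degrees=True);print('twist scaled',(v/120).round(4))
E
python3 -c "
from h import *
p,R=st([.503,.084,.30]);tw(R)"
```

```text
t 2.2 p [0.4928 0.1574 0.4007] F [0.3 1.2 0.2] grip 0.0 q7 [-0.81  0.23  0.45  1.96 -0.11  0.99  0.17]
x [ 0.882  0.471 -0.007] y [ 0.471 -0.882  0.01 ] z [-0.002 -0.012 -1.   ]
yaw err deg 3.2330349909714045
to go tool scaled [-0.207  0.572  0.846]
twist scaled [0.0047 0.0032 0.0269]
```

Request:
apply_moves:
  dp:
    - [-0.07,0.19,0.0]
    - [-0.07,0.19,0.15]
    - [-0.07,0.19,0.2]
    - [0,0,0.2]
    - [0,0,0.2]
    - [0,0,0]
  twist:
    - [0.005,0.003,0.027]
    - [0,0,0]
    - [0,0,0]
    - [0,0,0]
    - [0,0,0]
    - [0,0,0]
  jaw: [255,255,255,255,255,255]

```text
clock: 2.8
tcp_pos: [0.5007, 0.082, 0.3089]
orientation: [-3.062, -0.697, -0.003]
contact_force: [-1.0, 0.1, -0.5]
grip_width: -0.0001
```

Run:
```python
from h import *
p,R=st([.503,.084,.25]);tw(R)
f=r.grab_frame('wrist');save('w1',f);H=np.array(f['hand_eye']);print(H.round(3))
P=pts(f);X=P@H[:3,:3].T+H[:3,3];W=X@R.T+p
np.savez('/tmp/w1.npz',W=W,c=f['color'],z=f['z_map'])
f=r.grab_frame('scene');save('s1',f)
cv2.imwrite('pics/s1c.png',cv2.resize(f['color'][100:260,320:540,::-1],None,fx=3.5,fy=3.5,interpolation=2))
```

```text
t 2.8 p [0.5007 0.082  0.3089] F [-1.   0.1 -0.5] grip -0.0001 q7 [-0.66  0.35  0.45  2.07 -0.22  0.77  0.38]
x [0.901 0.433 0.002] y [ 0.433 -0.901 -0.001] z [ 0.002  0.002 -1.   ]
yaw err deg 0.8093833860460222
to go tool scaled [ 0.023 -0.006  0.491]
twist scaled [-0.0005 -0.0011  0.0067]
[[ 1.     0.001  0.001 -0.001]
 [-0.001  0.947  0.323 -0.084]
 [-0.001 -0.323  0.947  0.031]
 [ 0.     0.     0.     1.   ]]
```

View pics/w1.png

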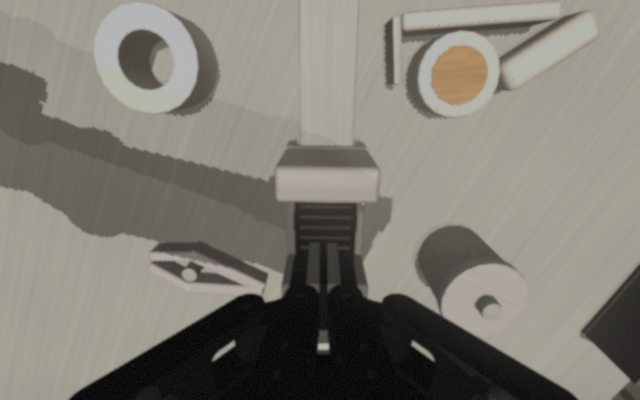

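View pics/s1c.png

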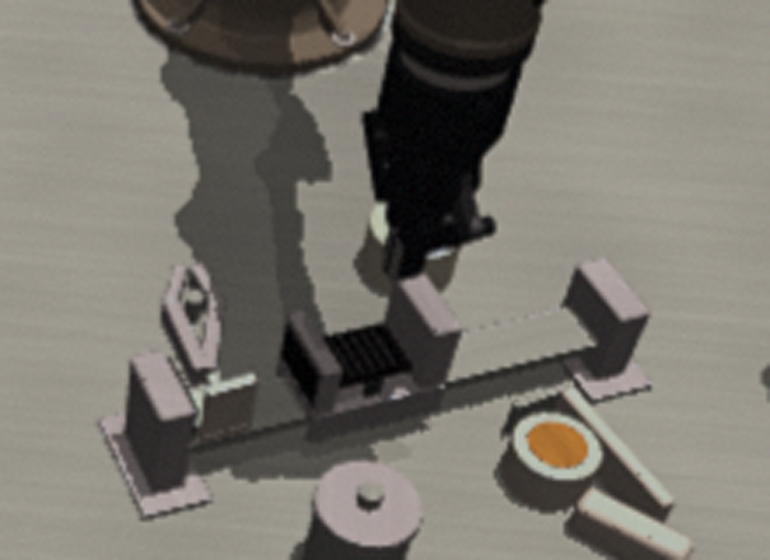

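The wrist view shows the bar upright at column 327, the post top at rows 165–200, the ribbed plate below it, and the shut fingertips at column 323, all aligned. I check the post edge against the fingers with the wrist depth.

Run:
```python
from h import *
q=np.load('/tmp/w1.npz');W=q['W'];p,R=st()
rel=(W-p)@np.column_stack([Rt[:,0],D])
s,a=rel[...,0]*1000,rel[...,1]*1000;z=W[...,2]*1000;ok=q['z']>0
m=ok&(abs(z-104)<5)&(abs(s)<40)&(a>-5)&(a<60)
print('post top along',np.percentile(a[m],[1,5,50,95,99]),'lat',np.percentile(s[m],[1,50,99]),np.median(z[m]))
m=ok&(abs(z-66)<4)&(abs(s)<30)&(abs(a)<60);print('plate',np.percentile(a[m],[1,50,99]),np.percentile(s[m],[1,50,99]),np.median(z[m]))
m=ok&(z>120)&(z<170)&(abs(s)<40)&(abs(a)<40);print('finger',m.sum(),np.percentile(z[m],[0,5]),np.percentile(a[m],[1,50,99]),np.percentile(s[m],[1,50,99]))
m=ok&(abs(z-36)<4)&(abs(s)<40)&(a>60);print('bar lat',np.percentile(s[m],[1,50,99]),a[m].max())
```

```text
t 2.9 p [0.5021 0.0825 0.3115] F [ 0.4  0.4 -0.5] grip -0.0001 q7 [-0.66  0.34  0.45  2.06 -0.22  0.77  0.37]
x [0.902 0.432 0.007] y [ 0.433 -0.902 -0.001] z [ 0.006  0.004 -1.   ]
yaw err deg 0.7772008096246736
post top along [19.0120791  20.10422384 30.31377874 39.43746793 39.95479843] lat [-28.72419778   0.04875128  29.17934492] 103.28888915820339
plate [-45.74852757 -11.6920796   40.0467522 ] [-26.26855847   0.35538569  26.2660922 ] 65.63340322169144
finger 2071 [137.63863934 141.68106151] [ 7.01632257 11.20047353 12.42261565] [-14.56189607  -1.52837234  11.66488263]
bar lat [-18.5857981    0.68070273  20.03865316] 137.44923036277586
```

Request:
apply_moves:
  dp:
    - [0,0,0.15]
    - [0,0,0.15]
    - [0,0,0.12]
    - [0,0,0.06]
    - [0,0,0]
  twist:
    - [-0.001,-0.003,0.007]
    - [0,0,0]
    - [0,0,0]
    - [0,0,0]
    - [0,0,0]
  jaw: [255,255,255,255,255]

```text
clock: 3.4
tcp_pos: [0.5061, 0.086, 0.2596]
orientation: [-3.063, -0.687, -0.022]
contact_force: [0.7, 0.3, -0.2]
grip_width: 0.0002
```

Run:
```python
from h import *
p,R=st([.5025,.0825,.245]);tw(R)
```

```text
t 3.4 p [0.5061 0.086  0.2596] F [ 0.7  0.3 -0.2] grip 0.0002 q7 [-0.62  0.43  0.41  2.09 -0.28  0.66  0.42]
x [0.904 0.427 0.014] y [ 0.427 -0.904  0.001] z [ 0.013  0.005 -1.   ]
yaw err deg 0.43078048911802114
to go tool scaled [-0.041  0.014  0.121]
twist scaled [ 0.0005 -0.0067  0.0036]
```

Request:
apply_moves:
  dp:
    - [-0.03,0.01,0.05]
    - [-0.01,0,0.05]
    - [0,0,0.03]
    - [0,0,0.02]
  twist:
    - [0,-0.007,0.003]
    - [0,0,0]
    - [0,0,0]
    - [0,0,0]
  jaw: [255,255,255,255]

```text
clock: 3.8
tcp_pos: [0.5033, 0.0833, 0.2431]
orientation: [3.067, 0.679, 0.005]
contact_force: [-0.8, 0.1, -0.3]
grip_width: -0.0002
```

Run:
```python
from h import *
p,R=st([.5025,.0825,.229]);tw(R)
```

```text
t 3.8 p [0.5033 0.0833 0.2431] F [-0.8  0.1 -0.3] grip -0.0002 q7 [-0.61  0.46  0.4   2.1  -0.3   0.63  0.43]
x [0.907 0.422 0.003] y [ 0.422 -0.907  0.001] z [ 0.003  0.    -1.   ]
yaw err deg 0.12060090833550419
to go tool scaled [-0.009  0.003  0.118]
twist scaled [ 0.0005 -0.0015  0.001 ]
```

Tips are about 4 mm above the plate. Now press.

Request:
apply_moves:
  dp:
    - [0,0,0.04]
    - [0,0,0.04]
    - [0,0,0.04]
    - [0,0,0.04]
  twist:
    - [0,0,0]
    - [0,0,0]
    - [0,0,0]
    - [0,0,0]
  jaw: [255,255,255,255]

```text
clock: 4.2
tcp_pos: [0.5049, 0.0828, 0.229]
orientation: [-3.063, -0.676, -0.007]
contact_force: [-27.7, -6.2, 106.6]
grip_width: 0.0005
```

Run:
```python
from h import *
p,R=st([.5025,.0825,.229]);tw(R)
```

```text
t 4.2 p [0.5049 0.0828 0.229 ] F [-27.7  -6.2 106.6] grip 0.0005 q7 [-0.59  0.49  0.38  2.1  -0.32  0.6   0.45]
x [0.907 0.421 0.005] y [ 0.421 -0.907 -0.003] z [ 0.003  0.005 -1.   ]
yaw err deg 0.036611705009519824
to go tool scaled [-0.019 -0.006 -0.   ]
twist scaled [-0.0016 -0.0025  0.0003]
```

Request:
apply_moves:
  dp:
    - [0,0,0]
  twist:
    - [0,0,0]
  jaw: [255]

```text
clock: 4.3
tcp_pos: [0.5048, 0.0817, 0.2311]
orientation: [-3.062, -0.673, -0.006]
contact_force: [-3.3, -0.6, 4.9]
grip_width: 0.0
```

Run:
```python
from h import *
p,R=st([.5025,.0825,.229]);tw(R)
```

```text
t 4.3 p [0.5048 0.0817 0.2311] F [-3.3 -0.6  4.9] grip 0.0 q7 [-0.58  0.48  0.38  2.1  -0.32  0.61  0.45]
x [0.908 0.419 0.005] y [ 0.419 -0.908 -0.005] z [ 0.002  0.007 -1.   ]
yaw err deg -0.04994346531981364
to go tool scaled [-0.015 -0.014  0.017]
twist scaled [-0.0024 -0.0023 -0.0004]
```

Request:
apply_moves:
  dp:
    - [0,0,0.01]
    - [-0.01,-0.02,0.01]
    - [0,-0.02,0.01]
    - [0,-0.02,0.01]
  twist:
    - [-0.002,-0.002,0]
    - [0,0,0]
    - [0,0,0]
    - [0,0,0]
  jaw: [255,255,255,255]

```text
clock: 4.7
tcp_pos: [0.5035, 0.0842, 0.2302]
orientation: [3.069, 0.667, 0.014]
contact_force: [-5.2, -8.2, 23.7]
grip_width: -0.0003
```

```bash
cat >> h.py <<'E'
P0=np.array([.5048,.0817,0])
def go():
    p,R=st();tw(R);print('along',((p-P0)@D*1000).round(1),'lat(tool x) off', ((p-P0)@Rt[:,0]*1000).round(1))
    print('F along,lat,up',np.array(r.get_obs()['contact_force'])@np.column_stack([D,Rt[:,0],[0,0,1]]))
    return p,R
E
python3 -c "
from h import *
go()
f=r.grab_frame('scene')
cv2.imwrite('pics/s2c.png',cv2.resize(f['color'][100:260,320:540,::-1],None,fx=3.5,fy=3.5,interpolation=2))
f=r.grab_frame('wrist');save('w2',f)
"
```

```text
t 4.7 p [0.5035 0.0842 0.2302] F [-5.2 -8.2 23.7] grip -0.0003 q7 [-0.6   0.48  0.39  2.11 -0.31  0.6   0.44]
x [0.91  0.415 0.008] y [ 0.415 -0.91   0.003] z [ 0.009  0.001 -1.   ]
yaw err deg -0.3131086695496066
twist scaled [ 0.0014 -0.004  -0.0026]
along 2.8 lat(tool x) off -0.1
F along,lat,up [-5.2164715  -8.15416704 23.74787912]
```

View pics/s2c.png

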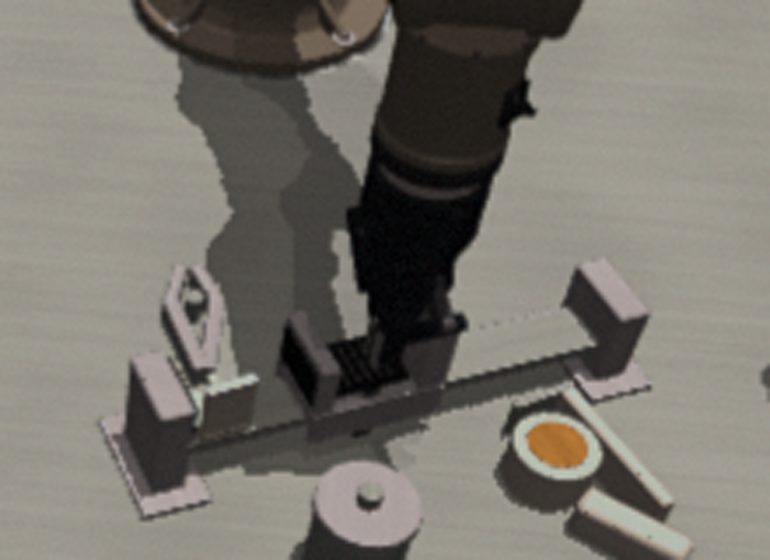

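View pics/w2.png

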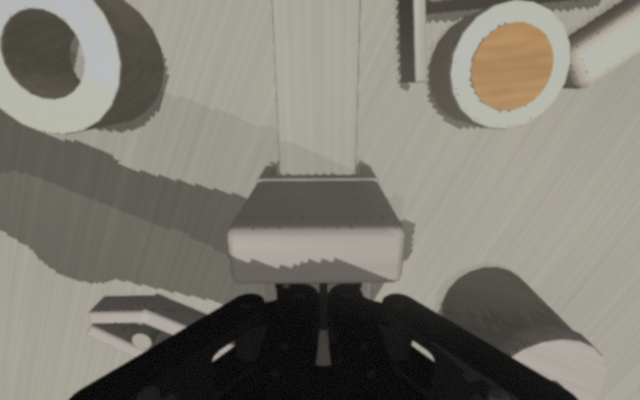

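Fingers are on the plate (release at its stop, about 24 N down) just short of the post. Now I push on while holding it down.

Request:
apply_moves:
  dp:
    - [0,-0.025,0.01]
    - [0,-0.025,0.01]
    - [0,-0.025,0.01]
    - [0,-0.025,0.01]
    - [0,-0.025,0.01]
  twist:
    - [0.001,-0.004,-0.002]
    - [0,0,0]
    - [0,0,0]
    - [0,0,0]
    - [0,0,0]
  jaw: [255,255,255,255,255]

```text
clock: 5.3
tcp_pos: [0.5024, 0.0863, 0.2302]
orientation: [3.062, 0.652, 0.018]
contact_force: [-2.8, -7.4, 19.1]
grip_width: -0.0002
```

```bash
python3 -c "
from h import *
go()
"
```

```text
t 5.3 p [0.5024 0.0863 0.2302] F [-2.8 -7.4 19.1] grip -0.0002 q7 [-0.61  0.48  0.4   2.11 -0.31  0.59  0.42]
x [0.913 0.407 0.009] y [ 0.407 -0.913  0.013] z [ 0.013 -0.009 -1.   ]
yaw err deg -0.8249480721711677
twist scaled [ 0.0064 -0.0042 -0.0068]
along 5.2 lat(tool x) off -0.2
F along,lat,up [-5.49332777 -5.64448795 19.0622692 ]
```

Request:
apply_moves:
  dp:
    - [0,-0.05,0.01]
    - [0,-0.05,0.01]
    - [0,-0.05,0.01]
    - [0,-0.05,0.01]
  twist:
    - [0.006,-0.004,-0.007]
    - [0.002,0,0]
    - [0.002,0,0]
    - [0.002,0,0]
  jaw: [255,255,255,255]

```text
clock: 5.7
tcp_pos: [0.497, 0.0986, 0.2302]
orientation: [-3.068, -0.659, -0.012]
contact_force: [-2.3, -7.9, 20.4]
grip_width: -0.0
```

```bash
python3 -c "
from h import *
go()
"
```

```text
t 5.7 p [0.497  0.0986 0.2302] F [-2.3 -7.9 20.4] grip -0.0 q7 [-0.63  0.48  0.38  2.11 -0.32  0.6   0.41]
x [0.912 0.41  0.008] y [ 0.41  -0.912 -0.002] z [ 0.006  0.005 -1.   ]
yaw err deg -0.6236863682532459
twist scaled [-0.0008 -0.0038 -0.0052]
along 18.6 lat(tool x) off 0.0
F along,lat,up [-6.18843693 -5.36393372 20.43493803]
```

Request:
apply_moves:
  dp:
    - [0,-0.05,0.01]
    - [0,-0.05,0.01]
    - [0,-0.05,0.01]
    - [0,-0.05,0.01]
    - [0,-0.05,0.01]
    - [0,-0.05,0.01]
  twist:
    - [0.001,-0.004,-0.005]
    - [0.001,0,0]
    - [0.001,-0.001,-0.001]
    - [0.001,0,0]
    - [0.001,-0.001,-0.001]
    - [0.001,0,0]
  jaw: [255,255,255,255,255,255]

```text
clock: 6.3
tcp_pos: [0.4884, 0.1181, 0.2302]
orientation: [-3.071, -0.657, -0.009]
contact_force: [-3.7, -8.8, 19.8]
grip_width: -0.0003
```

```bash
python3 -c "
from h import *
go()
f=r.grab_frame('scene')
cv2.imwrite('pics/s3c.png',cv2.resize(f['color'][100:260,320:540,::-1],None,fx=3.5,fy=3.5,interpolation=2))
"
```

```text
t 6.3 p [0.4884 0.1181 0.2302] F [-3.7 -8.8 19.8] grip -0.0003 q7 [-0.67  0.47  0.39  2.12 -0.32  0.59  0.36]
x [0.912 0.409 0.006] y [ 0.409 -0.912 -0.   ] z [ 0.005  0.002 -1.   ]
yaw err deg -0.6951729327849421
twist scaled [ 0.     -0.0027 -0.0058]
along 40.0 lat(tool x) off 0.4
F along,lat,up [-6.42825264 -7.00572749 19.80319689]
```

View pics/s3c.png

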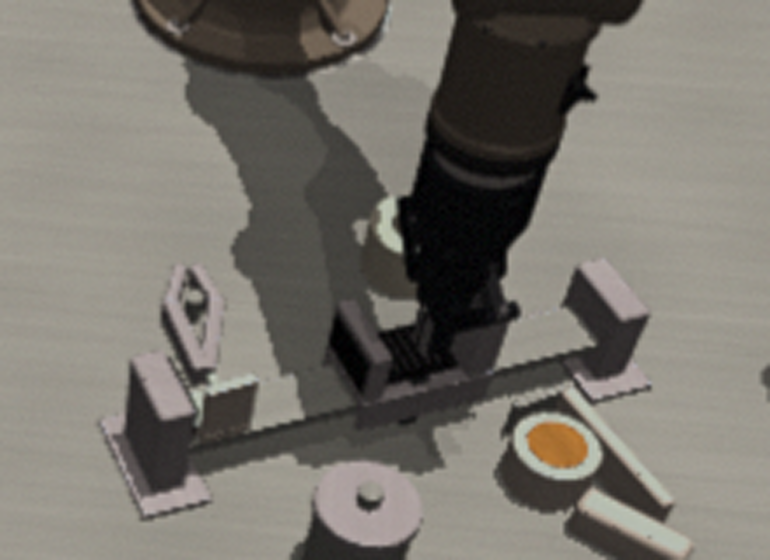

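The jaw is moving with the fingers (post now near (480,340) in the crop), and the print is untouched.

Request:
apply_moves:
  dp:
    - [0,-0.05,0.01]
    - [0,-0.05,0.01]
    - [0,-0.05,0.01]
    - [0,-0.05,0.01]
    - [0,-0.05,0.01]
    - [0,-0.05,0.01]
    - [0,-0.05,0.01]
    - [0,-0.05,0.01]
    - [0,-0.05,0.01]
    - [0,-0.05,0.01]
    - [0,-0.05,0.01]
    - [0,-0.05,0.01]
  twist:
    - [0.001,-0.003,-0.005]
    - [0.001,0,0]
    - [0.001,-0.001,-0.002]
    - [0.001,0,0]
    - [0.001,-0.001,-0.002]
    - [0.001,0,0]
    - [0.001,-0.001,-0.002]
    - [0.001,0,0]
    - [0.001,-0.001,-0.002]
    - [0.001,0,0]
    - [0.001,-0.001,-0.002]
    - [0.001,0,0]
  jaw: [255,255,255,255,255,255,255,255,255,255,255,255]

```text
clock: 7.55
tcp_pos: [0.4702, 0.1587, 0.2302]
orientation: [-3.069, -0.657, -0.005]
contact_force: [-3.8, -8.3, 22.2]
grip_width: -0.0001
```

```bash
python3 -c "
from h import *
go()
"
```

```text
t 7.55 p [0.4702 0.1587 0.2302] F [-3.8 -8.3 22.2] grip -0.0001 q7 [-0.76  0.47  0.39  2.14 -0.32  0.59  0.27]
x [0.912 0.409 0.004] y [ 0.409 -0.912 -0.002] z [ 0.002  0.004 -1.   ]
yaw err deg -0.6988325767811574
twist scaled [-0.0011 -0.0017 -0.0058]
along 84.4 lat(tool x) off 0.9
F along,lat,up [-5.91128667 -6.8841288  22.18598289]
```

Request:
apply_moves:
  dp:
    - [0,-0.05,0.01]
    - [0,-0.05,0.01]
    - [0,-0.05,0.01]
    - [0,-0.05,0.01]
    - [0,-0.05,0.01]
    - [0,-0.05,0.01]
    - [0,-0.05,0.01]
    - [0,-0.05,0.01]
  twist:
    - [0.001,-0.002,-0.005]
    - [0,0,0]
    - [0.001,-0.001,-0.002]
    - [0,0,0]
    - [0.001,-0.001,-0.002]
    - [0,0,0]
    - [0.001,-0.001,-0.002]
    - [0,0,0]
  jaw: [255,255,255,255,255,255,255,255]

```text
clock: 8.35
tcp_pos: [0.458, 0.1866, 0.2302]
orientation: [3.069, 0.661, 0.001]
contact_force: [-3.2, -8.3, 22.0]
grip_width: -0.0004
```

```bash
python3 -c "
from h import *
go()
f=r.grab_frame('scene')
cv2.imwrite('pics/s4c.png',cv2.resize(f['color'][100:260,320:540,::-1],None,fx=3.5,fy=3.5,interpolation=2))
"
```

```text
t 8.35 p [0.458  0.1866 0.2302] F [-3.2 -8.3 22. ] grip -0.0004 q7 [-0.83  0.47  0.39  2.14 -0.31  0.59  0.21]
x [0.911 0.411 0.   ] y [ 0.411 -0.911  0.002] z [ 0.001 -0.002 -1.   ]
yaw err deg -0.5520326002203433
twist scaled [ 0.0009 -0.0002 -0.0046]
along 114.8 lat(tool x) off 1.6
F along,lat,up [-6.14708558 -6.39462266 21.97338578]
```

View pics/s4c.png

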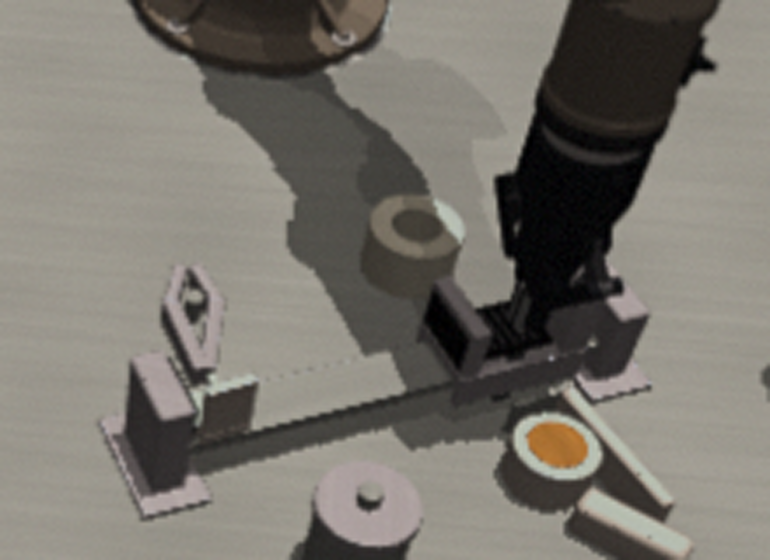

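Request:
apply_moves:
  dp:
    - [0,-0.04,0.01]
    - [0,-0.04,0.01]
    - [0,-0.04,0.01]
    - [0,-0.04,0.01]
  twist:
    - [0.001,0,-0.005]
    - [0.001,0,-0.001]
    - [0.001,-0.001,-0.001]
    - [0.001,0,-0.001]
  jaw: [255,255,255,255]

```text
clock: 8.8
tcp_pos: [0.4533, 0.1967, 0.2302]
orientation: [-3.067, -0.672, -0.0]
contact_force: [-3.7, -8.7, 21.6]
grip_width: -0.0001
```

```bash
python3 -c "
from h import *
go()
"
```

```text
t 8.8 p [0.4533 0.1967 0.2302] F [-3.7 -8.7 21.6] grip -0.0001 q7 [-0.85  0.46  0.39  2.14 -0.31  0.59  0.2 ]
x [0.908 0.418 0.   ] y [ 0.418 -0.908 -0.001] z [-0.     0.001 -1.   ]
yaw err deg -0.13640958809571657
twist scaled [-0.0007 -0.0002 -0.0011]
along 126.0 lat(tool x) off 1.6
F along,lat,up [-6.30965816 -7.03778232 21.58445427]
```

Request:
apply_moves:
  dp:
    - [0,-0.035,0.01]
    - [0,-0.035,0.01]
    - [0,-0.035,0.01]
  twist:
    - [0.001,0,-0.002]
    - [0.001,0,-0.001]
    - [0.001,0,-0.001]
  jaw: [255,255,255]

```text
clock: 9.1
tcp_pos: [0.4505, 0.2024, 0.2302]
orientation: [-3.064, -0.673, -0.0]
contact_force: [-3.4, -7.8, 24.4]
grip_width: 0.0002
```

```bash
python3 -c "
from h import *
go()
"
```

```text
t 9.1 p [0.4505 0.2024 0.2302] F [-3.4 -7.8 24.4] grip 0.0002 q7 [-0.86  0.46  0.39  2.14 -0.32  0.59  0.19]
x [0.908 0.419 0.001] y [ 0.419 -0.908 -0.004] z [-0.001  0.004 -1.   ]
yaw err deg -0.08573573282970415
twist scaled [-0.002  -0.0006 -0.0007]
along 132.3 lat(tool x) off 1.5
F along,lat,up [-5.65885432 -6.39643905 24.37651297]
```

Request:
apply_moves:
  dp:
    - [0,-0.035,0.01]
    - [0,-0.035,0.01]
    - [0,-0.035,0.01]
  twist:
    - [-0.001,0,-0.001]
    - [0,0,-0.001]
    - [0,0,-0.001]
  jaw: [255,255,255]

```text
clock: 9.4
tcp_pos: [0.4492, 0.2044, 0.2301]
orientation: [3.064, 0.666, 0.007]
contact_force: [-1.9, -12.7, 23.5]
grip_width: -0.0002
```

```bash
python3 -c "
from h import *
go()
"
```

```text
t 9.4 p [0.4492 0.2044 0.2301] F [ -1.9 -12.7  23.5] grip -0.0002 q7 [-0.88  0.47  0.4   2.14 -0.31  0.58  0.17]
x [0.91  0.415 0.003] y [ 0.415 -0.91   0.007] z [ 0.005 -0.005 -1.   ]
yaw err deg -0.34261089445010384
twist scaled [ 0.0032 -0.0014 -0.0029]
along 134.7 lat(tool x) off 1.1
F along,lat,up [-10.74159682  -7.05610715  23.51303305]
```

Request:
apply_moves:
  dp:
    - [0,-0.035,0.01]
    - [0,-0.04,0.01]
    - [0,-0.05,0.01]
  twist:
    - [0.004,-0.001,-0.003]
    - [0.003,0,0]
    - [0.003,0,0]
  jaw: [255,255,255]

```text
clock: 9.7
tcp_pos: [0.449, 0.2061, 0.2301]
orientation: [-3.07, -0.655, -0.008]
contact_force: [2.9, -24.5, 22.9]
grip_width: -0.0001
```

```bash
python3 -c "
from h import *
go()
f=r.grab_frame('scene')
cv2.imwrite('pics/s5c.png',cv2.resize(f['color'][100:260,320:540,::-1],None,fx=3.5,fy=3.5,interpolation=2))
P=pts(f)
for z,xy in((.09,None),(.07,(.427,.2475))):
    q=P0+(134.7-20-32-7)*D if xy is None else np.array(xy)
    m=(abs(P[...,2]-z)<.004)&(np.hypot(P[...,0]-q[0],P[...,1]-q[1])<.04)
    a=(P[m]-P0)@D*1000;print(z,m.sum(),np.percentile(a,[2,10,50,90,98]).round(1))
"
```

```text
t 9.7 p [0.449  0.2061 0.2301] F [  2.9 -24.5  22.9] grip -0.0001 q7 [-0.87  0.46  0.39  2.14 -0.32  0.58  0.17]
x [0.913 0.408 0.006] y [ 0.408 -0.913 -0.002] z [ 0.004  0.004 -1.   ]
yaw err deg -0.7543044728878385
twist scaled [-0.0008 -0.0027 -0.0063]
along 136.4 lat(tool x) off 1.6
F along,lat,up [-23.45118497  -7.71064587  22.92525882]Traceback (most recent call last):
  File "<string>", line 10, in <module>
    a=(P[m]-P0)@D*1000;print(z,m.sum(),np.percentile(a,[2,10,50,90,98]).round(1))
                                       ~~~~~~~~~~~~~^^^^^^^^^^^^^^^^^^^
    return _quantile_unchecked(
        a, q, axis, out, overwrite_input, method, keepdims, weights)
    return _ureduce(a,
                    func=_quantile_ureduce_func,
    ...<5 lines>...
                    overwrite_input=overwrite_input,
                    method=method)
    r = func(a, **kwargs)
    result = _quantile(arr,
                       quantiles=q,
    ...<2 lines>...
                       out=out,
                       weights=wgt)
    slices_having_nans = np.isnan(arr[-1, ...])
                                  ~~~^^^^^^^^^
IndexError: index -1 is out of bounds for axis 0 with size 0
```

View pics/s5c.png

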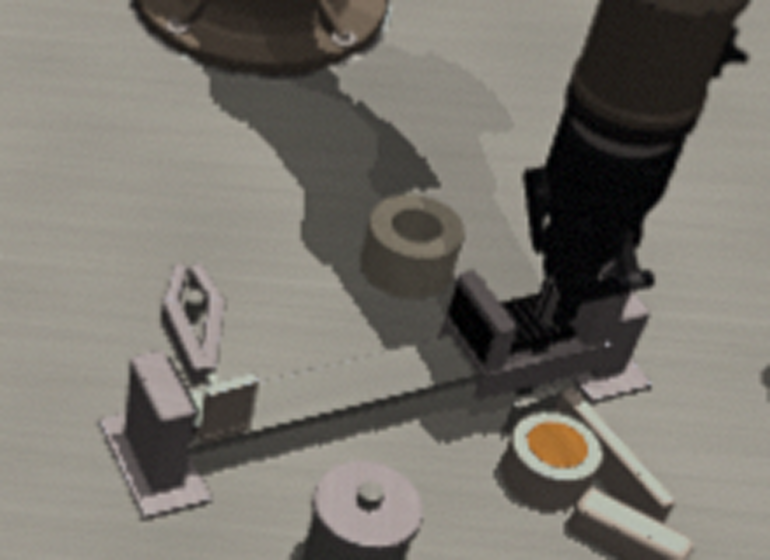

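The jaw is hard against the end stop: 23 N along the bar with no further motion, and no gap in the picture. Now I lift straight up.

Request:
apply_moves:
  dp:
    - [0,-0.015,0.005]
    - [0,-0.01,-0.03]
    - [0,-0.005,-0.04]
    - [0,0,-0.05]
    - [0,0,-0.08]
  twist:
    - [0,0,0]
    - [0,0,0]
    - [0,0,0]
    - [0,0,0]
    - [0,0,0]
  jaw: [255,255,255,255,255]

```text
clock: 10.25
tcp_pos: [0.4486, 0.2056, 0.2546]
orientation: [-3.074, -0.645, -0.007]
contact_force: [0.7, 1.0, 0.5]
grip_width: -0.0002
```

```bash
python3 -c "
from h import *
go()
"
```

```text
t 10.25 p [0.4486 0.2056 0.2546] F [0.7 1.  0.5] grip -0.0002 q7 [-0.9   0.42  0.42  2.13 -0.28  0.64  0.13]
x [0.916 0.402 0.005] y [ 0.402 -0.916  0.001] z [ 0.004  0.001 -1.   ]
yaw err deg -1.1428401619160695
twist scaled [ 0.0003 -0.0022 -0.0095]
along 136.1 lat(tool x) off 1.1
F along,lat,up [0.59814878 1.03282543 0.53918779]
```

Free of contact. I lift clear and look.

Request:
apply_moves:
  dp:
    - [0,0.02,-0.15]
    - [0,0,-0.25]
    - [0,0,-0.3]
    - [0,0,-0.3]
    - [0,0,-0.3]
    - [-0.2,0,-0.2]
    - [-0.3,0,0]
    - [-0.3,0,0]
    - [0,0,0]
  twist:
    - [0,0,0]
    - [0,0,0]
    - [0,0,0]
    - [0,0,0]
    - [0,0,0]
    - [0,0,0]
    - [0,0,0]
    - [0,0,0]
    - [0,0,0]
  jaw: [255,255,255,255,255,255,255,255,255]

```text
clock: 11.15
tcp_pos: [0.3579, 0.164, 0.4456]
orientation: [-3.072, -0.648, -0.013]
contact_force: [1.6, 0.9, 0.7]
grip_width: 0.0003
```

Run:
```python
from h import *
go()
d=np.load('/tmp/scene0.npz')['P'];s0=np.load('/tmp/side0.npz')['P']
f=r.grab_frame('scene');save('s6',f)
cv2.imwrite('pics/s6c.png',cv2.resize(f['color'][120:280,320:540,::-1],None,fx=3.5,fy=3.5,interpolation=2))
g=r.grab_frame('side');cv2.imwrite('pics/d6c.png',cv2.resize(g['color'][110:230,200:350,::-1],None,fx=4.5,fy=4.5,interpolation=2))
def rect(P,z,xy,rad=.04):
    m=(abs(P[...,2]-z)<.005)&(np.hypot(P[...,0]-xy[0],P[...,1]-xy[1])<rad);X=P[m]
    a=(X-P0)@D*1000
    return m.sum(),np.percentile(a,[2,50,98]).round(1),np.median(X,0).round(4)
for nm,Q0,F in(('scene',d,f),('side',s0,g)):
    Q=pts(F)
    po=np.array([.4925,.11])+131*D[:2]/1000
    for k,z,xy in(('post',.104,po),('front',.09,po-.082*D[:2]),('plate',.066,po-.043*D[:2]),('end',.07,(.427,.2475))):
        try: print(nm,k,rect(Q,z,xy))
        except Exception as e: print(nm,k,e)
    for k,z,xy in(('print',.052,(.585,-.03)),('can',.086,(.646,.069)),('roll',.045,(.353,.119)),('tape',.036,(.553,.203)),('spring',.024,(.44,-.045))):
        try: print(nm,k,rect(Q0,z,xy,.05),rect(Q,z,xy,.05))
        except Exception as e: print(nm,k,e)
```

```text
t 11.15 p [0.3579 0.164  0.4456] F [1.6 0.9 0.7] grip 0.0003 q7 [-1.1  -0.09  0.49  2.15  0.05  1.06 -0.22]
x [0.915 0.404 0.008] y [ 0.404 -0.915  0.   ] z [ 0.008  0.003 -1.   ]
yaw err deg -1.0334017178044377
twist scaled [ 0.0001 -0.004  -0.0086]
along 136.4 lat(tool x) off -98.7
F along,lat,up [0.15051    1.79499981 0.72651462]
scene post (np.int64(182), array([147.4, 157.5, 169.3]), array([0.4403, 0.2255, 0.1038]))
scene front (np.int64(133), array([69.4, 75.9, 84.4]), array([0.4735, 0.1518, 0.0897]))
scene plate (np.int64(301), array([ 97.8, 125.3, 150.6]), array([0.4536, 0.1965, 0.0665]))
scene end (np.int64(96), array([145.1, 165.7, 194.3]), array([0.4478, 0.2442, 0.0694]))
scene print (np.int64(85), array([-173.8, -150.1, -104.2]), array([ 0.5808, -0.0429,  0.0518])) (np.int64(85), array([-173.4, -136.2, -103.4]), array([ 0.578 , -0.0368,  0.0527]))
scene can (np.int64(42), array([-77.8, -72.1, -64.6]), array([0.6474, 0.0689, 0.086 ])) (np.int64(39), array([-77.3, -71.5, -64.7]), array([0.6462, 0.069 , 0.0855]))
scene roll (np.int64(320), array([ 64.8,  97.2, 131.6]), array
[... 970 characters left out ...]
0.051 ,  0.0523]))
side can (np.int64(18), array([-78.6, -72.3, -63.8]), array([0.6449, 0.0671, 0.084 ])) (np.int64(17), array([-78.8, -72.4, -63.4]), array([0.6448, 0.0652, 0.0848]))
side roll (np.int64(233), array([ 64.4,  97.1, 131.3]), array([0.3494, 0.1176, 0.0438])) (np.int64(224), array([ 63.6,  95.5, 132.4]), array([0.3502, 0.1173, 0.0438]))
side tape (np.int64(179), array([ 65.2,  98.8, 133.6]), array([0.5491, 0.2123, 0.0349])) (np.int64(208), array([ 63.8,  94.2, 131.7]), array([0.5474, 0.2063, 0.0354]))
side spring (np.int64(99), array([-106.9,  -86.6,  -63.8]), array([ 0.4328, -0.0443,  0.0201])) (np.int64(110), array([-107.4,  -86.7,  -63.4]), array([ 0.4373, -0.0412,  0.0205]))
```

View pics/s6c.png

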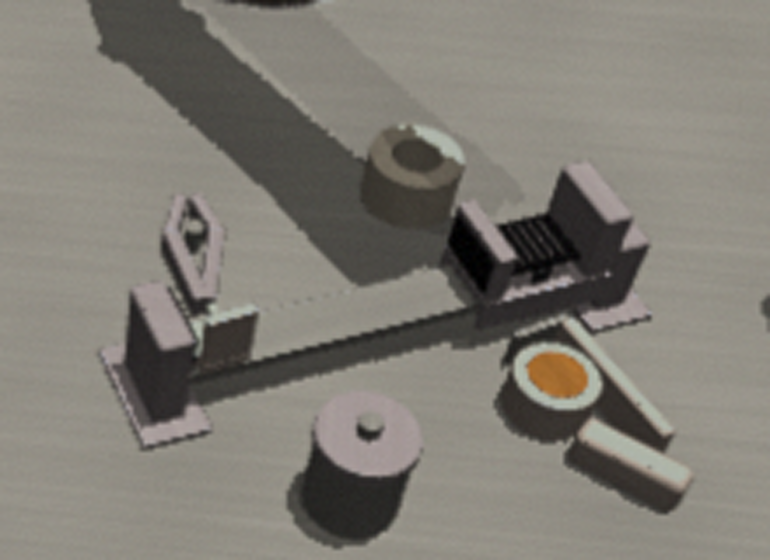

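View pics/d6c.png

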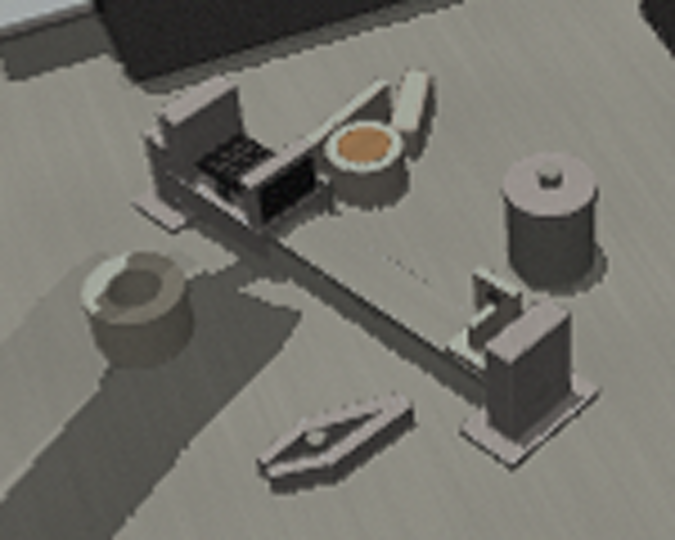

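Run:
```python
from h import *
P=np.load('/tmp/scene0.npz')['P']
m=(abs(P[...,2]-.07)<.005)&(np.hypot(P[...,0]-.427,P[...,1]-.2475)<.04)
a=(P[m]-P0)@D*1000;print(np.percentile(a,[2,50,98]))
print(r.hand_in())
```

```text
[169.2031079  181.47537837 194.86255724]
the job is handed in; nothing more can be done
None
```

The clamp is open all the way. With the fingers shut, I pressed the release plate to its stop, pushed on the rear post while holding it down, lifted straight up and backed away. The job was handed in at about 11 s.

**Jaw:** the push stalled at 23 N along the bar with no further motion. The post's rear edge measured 169.3 mm along the bar and the end stop's inner face 169.2 mm, so there is no gap. Both pictures agree.

**Release:** the plate top reads 66 mm above the cart in both views, which is fully up. The robot touches nothing, with wrist forces under 2 N.

**Loose things:** the canister, label roll, tape gun and spring clamp match their first outlines to within about 1–2 mm in the scene view and 2–4 mm in the coarser side view, which is camera noise. The print still stands, but I could not measure its position cleanly because its outline merges with the fixed jaw's; the pictures look unchanged. I did not measure the glue bottle; the arm never went near it.

**One press was too hard:** the first press briefly read 107 N on the fingertips, close to the 120 N wrist limit. I backed off at once and held about 20–24 N afterwards. Readings only come at the end of each move, so I can't rule out a higher peak in between.

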